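# Flip the near stop up and run the board on to the far stop

## Task

The pine board is to go on from the near flip stop of the stop fence to the far one. Behind the fence, press the thumb pad of the flip stop nearer the board all the way down, so that its foot in front swings up clear and stays up; then, without lifting the board, push it flat against the fence and along it under the raised foot until its end is up against the foot of the far stop. Work the near stop by its thumb pad only, leave the far stop down, and leave everything else where it is.

Things in the scene. Friction and masses are not known exactly. Their poses are not given: they have to be found in the camera images.
- fence: stop fence, a straight aluminium extrusion 40 mm deep (x), 420 mm long (y), 50 mm high, fixed to the table. Origin at the centre of its underside; its x axis points away from the robot, its y axis along the fence to the left. The board side is the face at x = -20 mm of this frame. Two hold-down brackets with knobs stand behind it, within 75 mm of its centre line, at y = +-175 mm. Fixed, but stands differently each time.
- board: pine board, 60 (x) x 210 (y) x 28 (z) mm, 0.14 to 0.24 kg, loose on the table in front of the fence, to the left of both stops, a little off the fence and askew. Origin at the centre of its underside, y along its length away from the stops, z up. Only to be pushed.
- board_end (a point): centre of the board's right end (the end towards the stops), 105 mm along the board's -y from its origin, 15 mm above its underside
- near_stop: near flip stop (the one next to the board, in its way): aluminium saddle clamped on top of the fence, 74 mm long, with a black clamping knob (leave it alone) and a rocking steel lever on a pin across it. Origin under the pin on the table surface, midway between the fence's two faces; axes as the fence's. The pin runs along the stop's y, 70 mm above the table. Never moves by itself.
- near_stop_lever (a joint): near stop's rocking lever, rad: 0 foot down (it starts at 0 to 0.06), grows as the thumb pad is pressed down, 0.95 fully pressed, where it meets a firm stop. Stiff friction hinge: it stays where it is left; about 3 N on the pad moves it. From 0.6 on, the foot clears the board; in its raised place the foot and its arm reach to about 125 mm above the table and 90 mm in front of the pin, its lowest point 55 mm above the table.
- near_stop_pad (a point): centre of the top of the near stop's black ribbed thumb pad, 28 x 26 mm, on the rear end of its lever; moves with the lever. At joint 0 it lies 59 mm behind (+x of) the pin and 108 mm above the table, the pad facing up and 28 degrees towards the fence; pressed fully down it lies 66 mm behind the pin and about 44 mm above the table, its top sloping 26 degrees away from the fence. The pad keeps the stop's y.
- near_stop_face (a point): on the near stop's saddle (does not swing): where the centre of the foot's left-hand (+y) face is when the foot is down, 45 mm in front of the pin, 8 mm to the left of it, 15 mm above the table. The foot, a plate hanging from the front end of the lever, is 32 (x) x 14 (y) x 70 (z) mm and ends 4 mm above the table; it is not to be moved by hand
- far_stop: far flip stop (to the right of the near one, 85 to 115 mm between pins): aluminium saddle clamped on top of the fence, 74 mm long, with a black clamping knob (leave it alone) and a rocking steel lever on a pin across it. Origin under the pin on the table surface, midway between the fence's two faces; axes as the fence's. The pin runs along the stop's y, 70 mm above the table. Never moves by itself.
- far_stop_lever (a joint): far stop's lever, the same; it starts at 0 and is to stay there
- far_stop_face (a point): where the board's end must come to: centre of the left-hand (+y) face of the far stop's foot, 45 mm in front of its pin, 8 mm to the left of it, 15 mm above the table
- fence_left (a point): middle of the top edge of the stop fence's left end, 210 mm from its centre. Beyond it stands the end of a spare fence, fixed, about 90 mm high, 0.55 to 0.61 m ahead of the base axis and 0.37 m to the left: mind the hand there.
- fence_right (a point): the same at the right end. Between here and the robot the saw's own crosscut fence, fixed, about 110 mm high, crosses the table about 0.3 m ahead of the base axis. The saw guard stands close to the right rear of the robot base: a wide-shouldered arm may be unable to turn towards the right and can lean its tool to the right instead.
- beech_block: squared beech offcut, 50 x 100 x 50 mm, behind the left part of the fence; bystander
- pencil: pencil, 123 mm long, 7 mm thick, lying in front of the fence; bystander
- sanding_block: cork sanding block, 67 x 114 x 35 mm, behind the right part of the fence; bystander
- tape_measure: tape measure, 38 x 91 x 66 mm, farther behind the fence; bystander
- chisel: chisel with a wooden handle, 260 mm long, 29 mm thick, lying in front at the right; bystander

How it is judged:
By the outcome, as a careful person would: the job done as asked, in the order asked, and still so for the second after the job is handed in, with the robot touching nothing.
It also fails if it takes over 58 s, if anything falls off the work surface, if the arm or the gripper's body presses on something with over 40 N, if the wrist force passes 120 N, or if a joint passes its speed limit or range.

## Robot

A 7-joint arm with a two-finger parallel gripper is mounted at the origin on the work surface; the furniture and walls round the work are solid. World frame = base frame: x ahead of the robot, y to its left, z up, the work surface at z = 0. Lengths are in m, angles in rad, forces in N, time in s.
With the tool pointing down it reaches from about 0.4 to 0.85 m from the base axis. Payload 4.5 kg.
Tool frame: the origin (TCP) lies at the very end of the fingers, on their centre line; the grasp point (between the pads) lies 19 mm behind it (r.grip_point_offset is the distance from the TCP to the grasp point, in m); z points along the fingers, y is the line along which they close (so a half turn about z gives the same grasp; the last joint's range is limited). The gripper opens to 88 mm and grips with 3 to 60 N. Pads are 18 mm wide; open, the fingers measure 123 mm over their backs; the gripper's body (75 mm by 187 mm) begins 45 mm behind the grasp point.
Start: joints at [-1.14, 0.689, -0.195, 1.565, 0.157, 0.902, -0.215], TCP at [0.242, 0.576, 0.239] pointing down, gripper open.
Joint ranges: [-3.01, 3.01], [-0.46, 2.08], [-1.47, 1.51], [0.13, 2.56], [-1, 4.14], [0.04, 2.09], [-2.66, 2.66]. Speed limits (rad/s): [2.57, 2.57, 3.14, 3.14, 3.14, 3.14, 3.14].

## Interface

Orientations are given as a unit quaternion [x, y, z, w].
In Python, from plant import r gives the robot as it stands.
- The arm moves only by the tool carry_out, never from a script. Its argument "rows" is a list of rows, each a list of 3 entries, a list of its own where there are three numbers: the shift along the tool's x, y, z in cm, then the turn, a rotation vector about the tool's x, y, z in degrees, then the closure, from 0 (fully open) to 1 (shut). A call has 1 to 12 rows; each row is the pose to reach, as a shift and turn from the pose commanded when the call began, along the tool's axes at that moment; what a row does not reach only later rows make up. A row lasts 1/10 s, in which the tool goes at most 50 mm and 8.59 degrees, less where a joint would pass 70% of its speed; a pose out of reach is approached as far as the arm can. A call with a gripper value outside its range is refused whole. The fingers move at their own pace and stop on an object; "newtons" is the grip in N (left out, the last holds). Time passes only in rows, so rows that repeat a pose let the fingers close. It gives the time, the measured TCP pose, the force, the opening and the grip force at its end, in the units of the state.
- r.get_state(): the state, without advancing time (a new reading comes with each control period).
- r.snapshot(name): name is "scene" or "top" or "wrist"; returns a dict with "image" (420x560x3 uint8, red, green, blue), "fx", "fy", "cx", "cy" (pixels), "dist_coeffs" ([k1, k2, p1, p2, k3] as OpenCV has them; the pictures are not rectified), "pose" (4x4, takes a point from camera to world coordinates). Camera axes: x right, y up, looking along -z (the intrinsics and any distortion apply to the point x, -y, -z); pixel columns grow to the right and rows downward; lengths in m; the calibration is good to about 2 mm. A picture is of the moment at which its call begins. There is no depth.
- r.finish_job(): hands the job in; it is judged then, once.
The state is a dict: "clock": time; "q": joint angles; "qd": joint speeds; "joint_torque": joint torques, N m; "tool_pos": TCP position; "eef_rot": TCP orientation; "contact_force": force on the tool from outside, world axes, zero at the start; "moment": the same for the moment, N m; "opening": opening from 0.0 (shut) to 1.0 (fully open); "finger_force": force on a finger pad.
Only numpy, scipy, OpenCV 4.12 (cv2) and the standard library are available. Lean on these libraries where they do the work, as an engineer would, in place of code of your own. Each camera call takes 0.05 s, during which the arm holds its last target. There are 200 camera calls.

## Working session

There is one attempt and no reset: what is moved stays moved. The work goes in short steps, Python scripts to look and compute and a tool call to move; the robot and the scene stay as the last step left them, time stands still between calls to the robot, and variables do not carry over. Pictures are saved under pics/ and viewed, at most 10 in all, crops included, and the job is handed in when it is done.

Besides the shell and the picture viewer there is one more tool, called after "Emit:" in YAML: its name, and indented under it one key for each argument. carry_out: Moves the arm, as the interface text tells. Its arguments: {"type":"object","properties":{"rows":{"type":"array"},"newtons":{"type":"number"}},"required":["rows"]}

```bash
mkdir -p pics
cat > h.py <<'E'
import numpy as np, cv2, json
from plant import r
from scipy.spatial.transform import Rotation as R
def snap(n,f):
    s=r.snapshot(n); cv2.imwrite(f'pics/{f}.png',s['image'][:,:,::-1]); 
    np.save(f'pics/{f}.npy',np.array([s],dtype=object),allow_pickle=True); return s
def load(f): return np.load(f'pics/{f}.npy',allow_pickle=True)[0]
def ray(s,px):
    K=np.array([[s['fx'],0,s['cx']],[0,s['fy'],s['cy']],[0,0,1.]])
    u=cv2.undistortPoints(np.array([[px]],float),K,np.array(s['dist_coeffs'],float))[0,0]
    P=np.array(s['pose']); d=P[:3,:3]@np.array([u[0],-u[1],-1]); return P[:3,3],d/np.linalg.norm(d)
def onz(s,px,z):
    o,d=ray(s,px); return o+d*(z-o[2])/d[2]
def tri(s1,p1,s2,p2):
    a,d=ray(s1,p1); b,e=ray(s2,p2); t=np.linalg.lstsq(np.c_[d,-e],b-a,rcond=None)[0]
    x,y=a+d*t[0],b+e*t[1]; return (x+y)/2,np.linalg.norm(x-y)
def proj(s,p):
    P=np.array(s['pose']); c=P[:3,:3].T@(np.array(p)-P[:3,3]); 
    K=np.array([[s['fx'],0,s['cx']],[0,s['fy'],s['cy']],[0,0,1.]])
    return cv2.projectPoints(np.array([[c[0],-c[1],-c[2]]]),np.zeros(3),np.zeros(3),K,np.array(s['dist_coeffs'],float))[0][0,0]
def totool(dw):
    return R.from_quat(r.get_state()['eef_rot']).inv().apply(dw)*100
E
python3 - <<'E'
from h import *
a=snap('scene','s0');b=snap('top','t0')
for s in(a,b): print(np.round(s['pose'],3).tolist(),s['fx'])
st=r.get_state();print(st)
for n in('s0','t0'):
    i=cv2.imread(f'pics/{n}.png');cv2.imwrite(f'pics/{n}b.png',cv2.resize(i,(800,600)))
E
```

```text
[[0.735, 0.491, -0.467, 0.057], [-0.678, 0.537, -0.502, -0.492], [0.005, 0.685, 0.728, 0.908], [0.0, 0.0, 0.0, 1.0]] 492.777583308649
[[0.021, 0.979, -0.205, 0.391], [-1.0, 0.021, -0.006, 0.077], [-0.002, 0.205, 0.979, 0.965], [0.0, 0.0, 0.0, 1.0]] 390.6788114417185
{'clock': 0.1, 'q': array([-1.14018247,  0.68989443, -0.19451667,  1.56619724,  0.1573199 ,
        0.90249898, -0.2151073 ]), 'qd': array([-0.00024169, -0.00147735, -0.00143569, -0.00237258,  0.002014  ,
        0.00179072,  0.00058362]), 'joint_torque': array([-4.19013348e-03, -5.28503752e+01, -1.27192754e+00, -1.53838742e+01,
       -5.26037696e-02,  1.94669548e-03,  4.66211850e-05]), 'tool_pos': array([0.24138613, 0.57591414, 0.23800509]), 'eef_rot': array([ 1.97071688e-01,  9.80388752e-01, -7.97534032e-04, -9.22273485e-05]), 'contact_force': array([-0.16720487,  0.75479306,  0.41190162]), 'moment': array([ 0.04099533, -0.01093966, -0.01144262]), 'finger_force': 0.0, 'opening': 0.9998549812976691}
```

View pics/t0b.png

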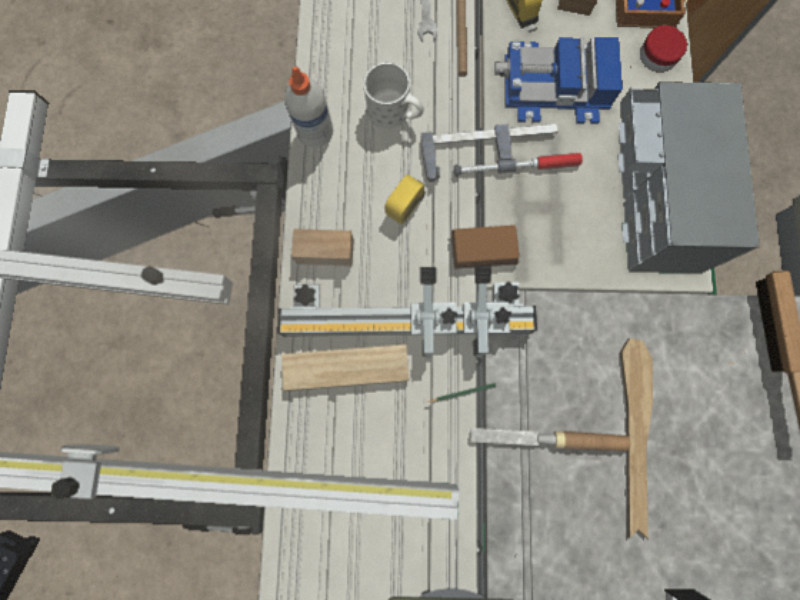

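View pics/s0b.png

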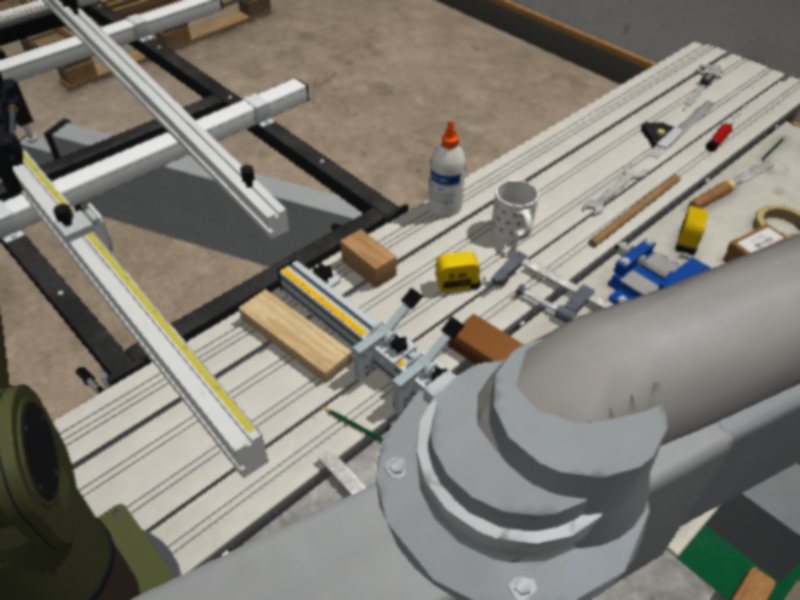

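The top view (800x600 scale) shows the fence running from (280,320) to (536,318). The near pad is at (428,274), the far pad at (483,274), and the board spans (283,352) to (408,381). In the scene view the near pad is at (411,298) and the far pad at (453,328).

Run:
```python
from h import *
t=load('t0');s=load('s0');k=.7
def blob(S,c,w=10,th=60):
    c=np.array(c)*k; x0,y0=(c-w).astype(int); g=S['image'][y0:y0+2*w+1,x0:x0+2*w+1].max(2)
    n,l,st,ce=cv2.connectedComponentsWithStats((g<th).astype(np.uint8)); i=1+np.argmax(st[1:,4]); return ce[i]+[x0,y0],st[i]
for n,ct,cs in(('near',(428,274),(411,298)),('far',(483,274),(453,328))):
    a,sa=blob(t,ct);b,sb=blob(s,cs); p,e=tri(t,a,s,b); print(n,a,sa[2:],b,sb[2:],np.round(p,4),round(e,4),np.round(onz(t,a,.106),4))
# board
hsv=cv2.cvtColor(t['image'],cv2.COLOR_RGB2HSV); m=cv2.inRange(hsv,(8,55,120),(25,200,255)); m[:238]=0;m[285:]=0;m[:,:190]=0;m[:,295:]=0
c=max(cv2.findContours(m,0,2)[0],key=cv2.contourArea); rc=cv2.minAreaRect(c);bx=cv2.boxPoints(rc);print('board',rc)
for p in bx: print(p,np.round(onz(t,p,.028),4))
# orange strip
m=cv2.inRange(hsv,(12,120,150),(30,255,255)); m[:210]=0;m[240:]=0;m[:,:190]=0;m[:,385:]=0
ys,xs=np.nonzero(m);print('strip',xs.min(),xs.max())
for lo,hi in((197,290),(355,378)):
    q=(xs>=lo)&(xs<hi)
    if q.any(): print(lo,ys[q].min(),ys[q].max(),xs[q].mean(),ys[q].mean(),np.round(onz(t,(xs[q].mean(),ys[q].mean()),.05),4))
for p in((280,310),(280,333),(536,307),(536,330)): print(np.round(onz(t,np.array(p)*k,.05),4))
# pencil
for p in((430,403),(495,385)):print('pencil',np.round(onz(t,np.array(p)*k,.004),4))
for nm,q in(('beech',((292,230),(352,232),(352,264),(293,264))),('cork',((452,228),(516,226),(519,262),(455,267)))):
  for p in q: print(nm,np.round(onz(t,np.array(p)*k,.05 if nm=='beech' else .035),3))
i=t['image'][170:290,190:390,::-1]; cv2.imwrite('pics/tc.png',cv2.resize(i,(800,480),interpolation=cv2.INTER_CUBIC))
```

```text
near [302.27272727 193.31818182] [ 6 10 22] [287.84946237 208.50537634] [13 12 93] [0.5948 0.0429 0.1164] 0.0033 [0.5988 0.0416 0.106 ]
far [337.25641026 192.        ] [10 12 78] [316.61764706 230.63235294] [ 14  17 136] [ 0.6038 -0.0375  0.1023] 0.0015 [ 0.6035 -0.0374  0.106 ]
board ((240.90711975097656, 256.8231201171875), (25.39466667175293, 87.93689727783203), 85.48600769042969)
[196.07574 247.6256 ] [0.4785 0.2912 0.028 ]
[283.7399  240.70474] [0.4996 0.0815 0.028 ]
[285.7385  266.02063] [0.4395 0.0755 0.028 ]
[198.07434 272.9415 ] [0.4189 0.2824 0.028 ]
strip 197 372
197 226 230 240.82608695652175 228.31014492753624 [0.5243 0.1834 0.05  ]
355 225 229 364.16923076923075 226.6 [ 0.5345 -0.108   0.05  ]
[0.5491 0.2912 0.05  ]
[0.5106 0.2887 0.05  ]
[ 0.5632 -0.1348  0.05  ]
[ 0.5246 -0.1338  0.05  ]
pencil [0.4032 0.0378 0.004 ]
pencil [ 0.4355 -0.0722  0.004 ]
beech [0.689 0.28  0.05 ]
beech [0.687 0.177 0.05 ]
beech [0.631 0.175 0.05 ]
beech [0.629 0.275 0.05 ]
cork [0.703 0.004 0.035]
cork [ 0.709 -0.107  0.035]
cork [ 0.644 -0.111  0.035]
cork [ 0.633 -0.001  0.035]
```

View pics/tc.png

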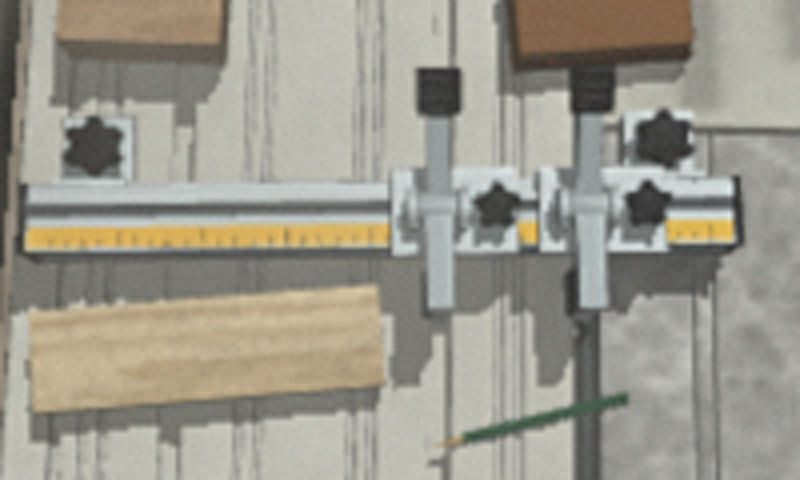

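The crop (190+x/4, 170+y/4) shows the near pad at (439,90), the far pad at (592,90) and the near knob at (497,205). The fence front edge is at about y=250, and the board's right end is at (380,287)-(383,383).

The sizes check out: the board is about 60x210 mm, the fence about 425 mm long with 2° yaw, and the pads sit 59 mm behind the pin line. I'll press with closed fingers, leaning the gripper body to the left so it clears the far pad.

```bash
cat >> h.py <<'E'
YAW=.035
FX=np.array([np.cos(YAW),np.sin(YAW),0]);FY=np.array([-np.sin(YAW),np.cos(YAW),0])
def ori(lean):  # body leaned to +FY by lean deg
    l=np.radians(lean); y=FY*np.cos(l)-np.array([0,0,np.sin(l)]); z=-FY*np.sin(l)-np.array([0,0,np.cos(l)])
    return R.from_matrix(np.c_[np.cross(y,z),y,z])
def move(p,lean):
    s=r.get_state();T=R.from_quat(s['eef_rot'])
    print('at',np.round(s['tool_pos'],4),'shift cm',np.round(T.inv().apply(np.array(p)-s['tool_pos'])*100,2),'rv deg',np.round(np.degrees((T.inv()*ori(lean)).as_rotvec()),1),'t',s['clock'])
E
python3 - <<'E'
from h import *
t=load('t0')
for p in((299.75,192.5),(338,192.5)): print(np.round(onz(t,p,.108),4))
# pin-ends / lever tops near the pin, fence ends, raised z ~.08
for p in((438,207),(588,207)): print('lever',np.round(onz(t,(190+p[0]/4,170+p[1]/4),.08),4))
for p in((440,307),(594,307)): print('lever front',np.round(onz(t,(190+p[0]/4,170+p[1]/4),.075),4))
for p in((0,460),(225,300),(225,280),(458,490),(458,517)): print(np.round(onz(t,np.array(p)*.7,.1),3))
move([.600,.045,.17],20)
E
```

```text
[0.6001 0.0474 0.108 ]
[ 0.6019 -0.0388  0.108 ]
lever [0.5379 0.0461 0.08  ]
lever [ 0.5397 -0.0398  0.08  ]
lever front [0.4812 0.044  0.075 ]
lever front [ 0.483  -0.0435  0.075 ]
[0.304 0.683 0.1  ]
[0.555 0.368 0.1  ]
[0.587 0.37  0.1  ]
[ 0.277 -0.001  0.1  ]
[ 0.239 -0.001  0.1  ]
at [0.2414 0.5759 0.238 ] shift cm [-53.59 -35.1    6.86] rv deg [ 19.6  -4.3 -24.5] t 0.1
```

Emit:
carry_out:
  rows:
    - [[-53.7, -35.3, 6.9], [19.6, -4.3, -24.5], 1]
    - [[-53.7, -35.3, 6.9], [19.6, -4.3, -24.5], 1]
    - [[-53.7, -35.3, 6.9], [19.6, -4.3, -24.5], 1]
    - [[-53.7, -35.3, 6.9], [19.6, -4.3, -24.5], 1]
    - [[-53.7, -35.3, 6.9], [19.6, -4.3, -24.5], 1]
    - [[-53.7, -35.3, 6.9], [19.6, -4.3, -24.5], 1]
    - [[-53.7, -35.3, 6.9], [19.6, -4.3, -24.5], 1]
    - [[-53.7, -35.3, 6.9], [19.6, -4.3, -24.5], 1]
    - [[-53.7, -35.3, 6.9], [19.6, -4.3, -24.5], 1]
    - [[-53.7, -35.3, 6.9], [19.6, -4.3, -24.5], 1]
    - [[-53.7, -35.3, 6.9], [19.6, -4.3, -24.5], 1]
    - [[-53.7, -35.3, 6.9], [19.6, -4.3, -24.5], 1]
  newtons: 20

```text
clock: 1.3
tool_pos: [0.5754, 0.0798, 0.1742]
eef_rot: [-0.018, 0.985, -0.173, 0.003]
contact_force: [0.3, 0.5, 0.0]
opening: 0.005
finger_force: 0.0
```

Run:
```python
from h import *
print(r.get_state()['q'].round(3));move([.600,.043,.15],20)
```

```text
[-0.314  0.766 -0.149  1.715  0.557  0.89   0.774]
at [0.5754 0.0798 0.1742] shift cm [-2.33 -2.72  3.56] rv deg [ 0.1 -0.   0. ] t 1.3
```

Emit:
carry_out:
  rows:
    - [[-2.3, -2.7, 3.6], [0, 0, 0], 1]
    - [[-2.3, -2.7, 3.6], [0, 0, 0], 1]
    - [[-2.3, -2.7, 3.6], [0, 0, 0], 1]
    - [[-2.3, -2.7, 3.6], [0, 0, 0], 1]

```text
clock: 1.7
tool_pos: [0.5985, 0.0469, 0.1499]
eef_rot: [-0.018, 0.985, -0.172, 0.003]
contact_force: [0.3, 0.5, -0.4]
opening: 0.008
finger_force: 0.0
```

Run:
```python
from h import *
move([.600,.043,.15],20)
a=snap('top','t1');b=snap('scene','s1');w=snap('wrist','w1')
i=a['image'][150:300,220:420,::-1];j=b['image'][150:300,210:410,::-1]
cv2.imwrite('pics/c1.png',np.hstack([cv2.resize(i,(400,300)),cv2.resize(j,(400,300))]))
```

```text
at [0.5985 0.0469 0.1499] shift cm [-0.14 -0.38  0.12] rv deg [0.2 0.  0.1] t 1.7
```

View pics/c1.png

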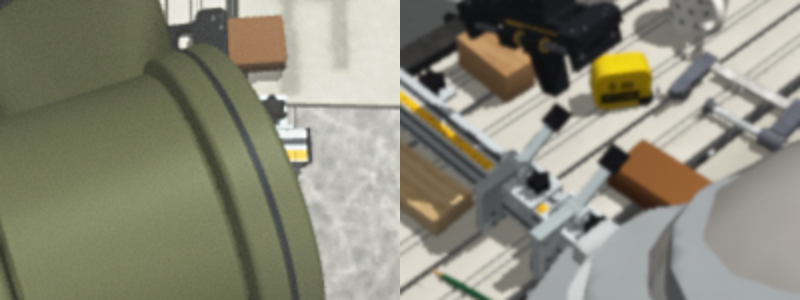

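View pics/w1.png

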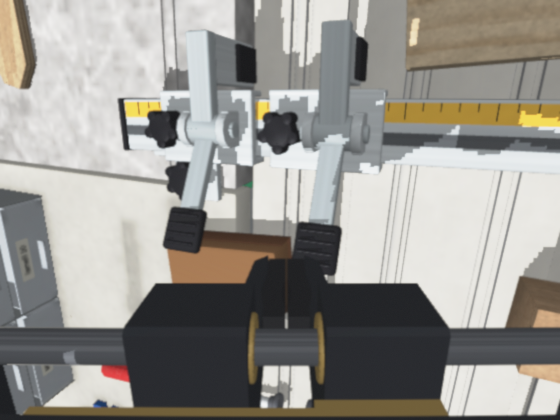

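The wrist view shows the near pad centre at (318,247), the far pad at (185,229), and the fingertips at about (287,262). I'll cast the pad onto its height as the second measurement.

Run:
```python
from h import *
w=load('w1')
print(onz(w,(318,247),.107).round(4),onz(w,(185,229),.107).round(4),proj(w,[.5985,.0469,.1499]))
p=onz(w,(318,247),.107)
# press path: tip contact (x rel pin) for z
move([.5995,.0435,.125],20)
```

```text
[0.6011 0.0495 0.107 ] [ 0.6043 -0.0375  0.107 ] [287.99690072 275.06127723]
at [0.5988 0.047  0.1504] shift cm [-0.06  0.54  2.51] rv deg [0.2 0.1 0.2] t 1.85
```

Emit:
carry_out:
  rows:
    - [[-0.5, 0.3, 3.0], [0, 0, 0], 1]
    - [[-0.5, 0.3, 3.0], [0, 0, 0], 1]
    - [[-0.5, 0.5, 3.7], [0, 0, 0], 1]
    - [[-0.5, 0.7, 4.3], [0, 0, 0], 1]
    - [[-0.5, 0.9, 4.9], [0, 0, 0], 1]
    - [[-0.5, 1.1, 5.5], [0, 0, 0], 1]
    - [[-0.5, 1.4, 6.2], [0, 0, 0], 1]
    - [[-0.5, 1.7, 7.0], [0, 0, 0], 1]
    - [[-0.5, 1.9, 7.6], [0, 0, 0], 1]
    - [[-0.5, 2.1, 8.2], [0, 0, 0], 1]
    - [[-0.5, 2.1, 8.2], [0, 0, 0], 1]

```text
clock: 2.95
tool_pos: [0.6031, 0.0369, 0.0645]
eef_rot: [-0.018, 0.985, -0.173, 0.002]
contact_force: [0.0, 0.1, 1.2]
opening: 0.002
finger_force: 0.3
```

Run:
```python
from h import *
move([.604,.038,.056],20)
b=snap('scene','s2');w=snap('wrist','w2')
cv2.imwrite('pics/c2.png',np.hstack([cv2.resize(w['image'][:,:,::-1],(400,300)),cv2.resize(b['image'][150:300,210:410,::-1],(400,300))]))
```

```text
at [0.6031 0.0369 0.0645] shift cm [-0.09  0.39  0.76] rv deg [ 0.1 -0.1  0.1] t 2.95
```

View pics/c2.png

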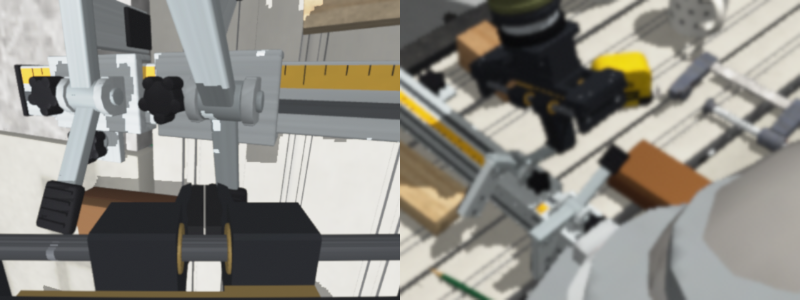

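The lever has swung: in the wrist view (left) the pad is under the fingers at (205,190) and the foot is up. I'll press on until it meets the firm stop.

Emit:
carry_out:
  rows:
    - [[0, 0.15, 0.4], [0, 0, 0], 1]
    - [[0, 0.3, 0.8], [0, 0, 0], 1]
    - [[0, 0.35, 1.0], [0, 0, 0], 1]
    - [[0, 0.35, 1.0], [0, 0, 0], 1]

```text
clock: 3.45
tool_pos: [0.6033, 0.0363, 0.0547]
eef_rot: [-0.017, 0.985, -0.173, 0.002]
contact_force: [-1.1, -0.2, 2.4]
opening: 0.003
finger_force: 1.1
```

Emit:
carry_out:
  rows:
    - [[0, 0.1, 0.3], [0, 0, 0], 1]
    - [[0, 0.2, 0.6], [0, 0, 0], 1]
    - [[0, 0.2, 0.6], [0, 0, 0], 1]

```text
clock: 3.75
tool_pos: [0.6042, 0.0361, 0.0516]
eef_rot: [-0.017, 0.985, -0.174, 0.003]
contact_force: [-8.1, 3.0, 23.9]
opening: 0.005
finger_force: 11.6
```

The 24 N reading means it is on the firm stop. Now I'll retreat upward.

Emit:
carry_out:
  rows:
    - [[0, -1.7, -4.7], [0, 0, 0], 1]
    - [[0, -3.4, -9.4], [0, 0, 0], 1]
    - [[0, -5.1, -14.0], [0, 0, 0], 1]
    - [[0, -5.1, -14.0], [0, 0, 0], 1]
    - [[0, -5.1, -14.0], [0, 0, 0], 1]

```text
clock: 4.25
tool_pos: [0.6057, 0.0365, 0.1989]
eef_rot: [-0.017, 0.985, -0.172, 0.005]
contact_force: [-0.7, -0.0, -1.1]
opening: 0.004
finger_force: 0.0
```

Run:
```python
from h import *
move([.41,.183,.15],10)
w=snap('wrist','w3')
```

```text
at [0.6057 0.0365 0.1989] shift cm [19.07 16.05 -0.68] rv deg [-9.8  0.2 -0.1] t 4.25
```

View pics/w3.png

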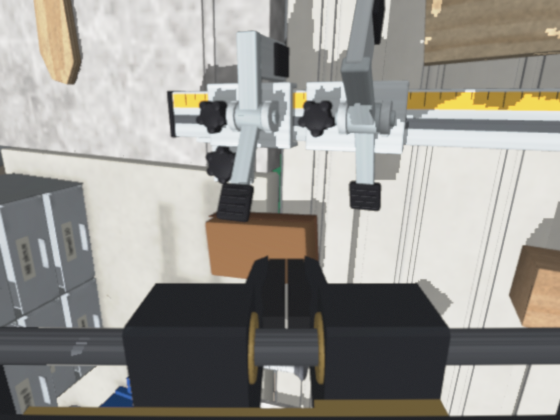

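The wrist view shows the near pad pressed low at (365,195) with its foot up at (370,15). The far lever is still down, and the cork block hasn't moved. Next I'll go to the front of the board.

Emit:
carry_out:
  rows:
    - [[19.5, 16.0, -0.7], [-10, 0, 0], 1]
    - [[19.5, 16.0, -0.7], [-10, 0, 0], 1]
    - [[19.5, 16.0, -0.7], [-10, 0, 0], 1]
    - [[19.5, 16.0, -0.7], [-10, 0, 0], 1]
    - [[19.5, 16.0, -0.7], [-10, 0, 0], 1]
    - [[19.5, 16.0, -0.7], [-10, 0, 0], 1]
    - [[19.5, 16.0, -0.7], [-10, 0, 0], 1]
    - [[19.5, 16.0, -0.7], [-10, 0, 0], 1]

```text
clock: 5.1
tool_pos: [0.4048, 0.1811, 0.1493]
eef_rot: [-0.017, 0.996, -0.087, 0.001]
contact_force: [0.1, 0.0, 0.4]
opening: 0.003
finger_force: 0.0
```

Run:
```python
from h import *
move([.405,.183,.012],10)
w=snap('wrist','w4')
```

```text
at [0.4048 0.1811 0.1493] shift cm [-0.03  2.57 13.49] rv deg [ 0.  -0.  -0.1] t 5.1
```

View pics/w4.png

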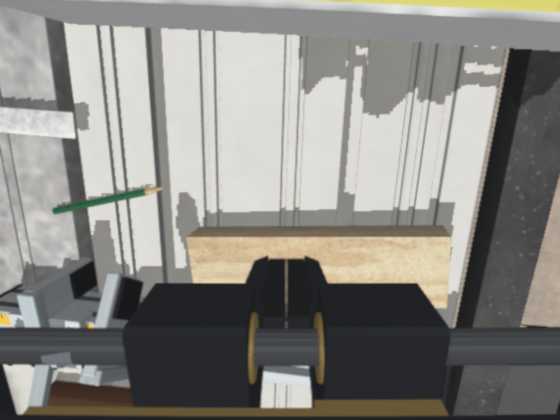

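The wrist view shows the board's front top edge running from (190,236) to (448,237), with its right end at x=190. The pencil lies clear at (110,198). I'll check the board's front edge against the earlier estimate.

Run:
```python
from h import *
w=load('w4')
for p in((190,236),(448,237)): print(onz(w,p,.028).round(4))
```

```text
[0.441  0.0779 0.028 ]
[0.4217 0.2807 0.028 ]
```

Emit:
carry_out:
  rows:
    - [[0, 0.85, 4.7], [0, 0, 0], 1]
    - [[0, 1.7, 9.4], [0, 0, 0], 1]
    - [[0, 2.4, 13.2], [0, 0, 0], 1]
    - [[0, 2.4, 13.2], [0, 0, 0], 1]
    - [[0, 2.4, 13.2], [0, 0, 0], 1]

```text
clock: 5.65
tool_pos: [0.4045, 0.1817, 0.0159]
eef_rot: [-0.017, 0.996, -0.087, 0.001]
contact_force: [-0.1, 0.6, -0.1]
opening: 0.006
finger_force: 0.0
```

Emit:
carry_out:
  rows:
    - [[-0.8, 0, 0], [0, 0, 0], 1]
    - [[-1.4, 0, 0], [0, 0, 0], 1]
    - [[-1.7, 0, 0], [0, 0, 0], 1]
    - [[-2.0, 0, 0], [0, 0, 0], 1]
    - [[-2.3, 0, 0], [0, 0, 0], 1]
    - [[-2.6, 0, 0], [0, 0, 0], 1]
    - [[-2.9, 0, 0], [0, 0, 0], 1]
    - [[-3.2, 0, 0], [0, 0, 0], 1]
    - [[-3.5, 0, 0], [0, 0, 0], 1]
    - [[-3.7, 0, 0], [0, 0, 0], 1]
    - [[-3.7, 0, 0], [0, 0, 0], 1]

```text
clock: 6.75
tool_pos: [0.4416, 0.1842, 0.0157]
eef_rot: [-0.017, 0.996, -0.086, 0.002]
contact_force: [-0.7, -0.2, -0.2]
opening: 0.003
finger_force: 0.2
```

Emit:
carry_out:
  rows:
    - [[-0.2, 0, 0], [0, 0, 0], 1]
    - [[-0.4, 0, 0], [0, 0, 0], 1]
    - [[-0.6, 0, 0], [0, 0, 0], 1]
    - [[-0.7, 0, 0], [0, 0, 0], 1]
    - [[-0.7, 0, 0], [0, 0, 0], 1]

```text
clock: 7.25
tool_pos: [0.4462, 0.1845, 0.0157]
eef_rot: [-0.018, 0.996, -0.087, 0.0]
contact_force: [-5.9, 1.0, 1.6]
opening: 0.003
finger_force: 2.7
```

A force of 6 N at the expected position means the board is against the fence. I'll back off, lift, and look.

Emit:
carry_out:
  rows:
    - [[2.0, 0, 0], [0, 0, 0], 1]
    - [[3.0, 0, 0], [0, 0, 0], 1]
    - [[3.0, -0.8, -4.7], [0, 0, 0], 1]
    - [[3.0, -1.7, -9.4], [0, 0, 0], 1]
    - [[3.0, -2.4, -13.2], [0, 0, 0], 1]
    - [[3.0, -2.4, -13.2], [0, 0, 0], 1]

```text
clock: 7.85
tool_pos: [0.4209, 0.184, 0.154]
eef_rot: [-0.017, 0.996, -0.084, 0.005]
contact_force: [0.3, -0.3, -1.4]
opening: 0.006
finger_force: 0.0
```

Run:
```python
from h import *
w=snap('wrist','w5')
move([.481,.325,.15],20)
move([.481,.325,.016],20)
i=w['image'][:,:,::-1]
cv2.imwrite('pics/c5.png',i)
```

```text
at [0.4201 0.1834 0.1521] shift cm [-6.57 13.78 -2.11] rv deg [10.3  0.3 -0.1] t 7.9
at [0.4201 0.1834 0.1521] shift cm [-6.5  16.04 11.1 ] rv deg [10.3  0.3 -0.1] t 7.9
```

View pics/c5.png

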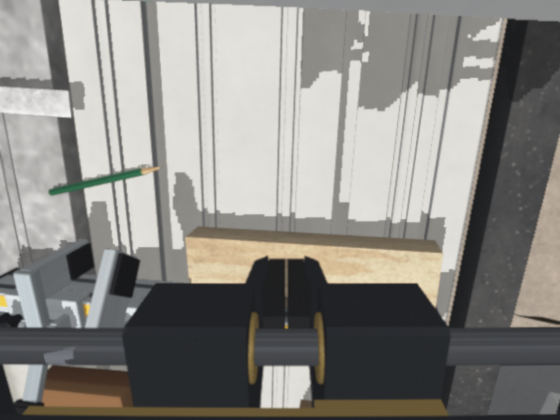

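The board's front top edge now runs from (188,236) to (438,246), and the pencil hasn't moved.

Run:
```python
from h import *
w=load('w5')
a=onz(w,(188,236),.028);b=onz(w,(438,246),.028);print(a.round(4),b.round(4),'yaw',np.arctan2(-(b-a)[0],(b-a)[1]).round(4),np.linalg.norm(b-a).round(4))
```

```text
[0.4602 0.0778 0.028 ] [0.4488 0.2801 0.028 ] yaw 0.0564 0.2026
```

Emit:
carry_out:
  rows:
    - [[-6.6, 13.8, -2.1], [0, 0, 0], 1]
    - [[-6.6, 13.8, -2.1], [0, 0, 0], 1]
    - [[-6.6, 13.8, -2.1], [0, 0, 0], 1]
    - [[-6.6, 13.8, -2.1], [0, 0, 0], 1]
    - [[-6.6, 13.8, -2.1], [0, 0, 0], 1]

```text
clock: 8.4
tool_pos: [0.4787, 0.3252, 0.1451]
eef_rot: [-0.018, 0.996, -0.087, 0.001]
contact_force: [-0.5, -0.4, -0.3]
opening: 0.005
finger_force: 0.0
```

Run:
```python
from h import *
w=snap('wrist','w6'); print(proj(w,[.4505,.286,.028]),proj(w,[.51,.288,.028]),proj(w,[.481,.325,.0]))
move([.481,.325,.016],10)
```

```text
[264.1652077  165.29184053] [265.22095455 239.68618913] [317.06016924 199.3882617 ]
at [0.4785 0.3231 0.1454] shift cm [-0.28  2.44 12.71] rv deg [-0.1 -0.1  0. ] t 8.45
```

View pics/w6.png

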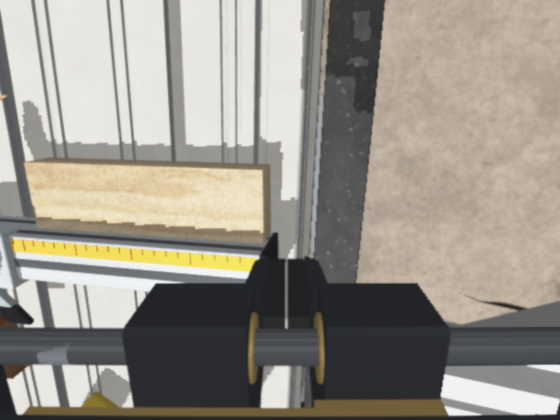

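The wrist view shows the board's left end at (265,165)-(268,238), as predicted. A dark beam lies beyond the table edge at x of about 320-370, so I'll descend close to the board end.

Emit:
carry_out:
  rows:
    - [[-0.4, -0.4, 4.0], [0, 0, 0], 1]
    - [[-0.4, 0.5, 8.5], [0, 0, 0], 1]
    - [[-0.4, 1.0, 11.0], [0, 0, 0], 1]
    - [[-0.4, 1.3, 12.6], [0, 0, 0], 1]
    - [[-0.4, 1.3, 12.6], [0, 0, 0], 1]
    - [[-0.4, 1.3, 12.6], [0, 0, 0], 1]

```text
clock: 9.05
tool_pos: [0.4836, 0.3152, 0.0212]
eef_rot: [-0.017, 0.996, -0.086, 0.002]
contact_force: [-0.7, 0.0, 0.8]
opening: 0.002
finger_force: 0.0
```

Emit:
carry_out:
  rows:
    - [[0, 0.1, 0.6], [0, 0, 0], 1]
    - [[0, -0.9, 0.8], [0, 0, 0], 1]
    - [[0, -1.7, 0.9], [0, 0, 0], 1]
    - [[-0.1, -2.4, 1.0], [0, 0, 0], 1]
    - [[-0.1, -3.2, 1.2], [0, 0, 0], 1]
    - [[-0.2, -4.0, 1.3], [0, 0, 0], 1]
    - [[-0.2, -4.8, 1.4], [0, 0, 0], 1]
    - [[-0.3, -5.6, 1.6], [0, 0, 0], 1]
    - [[-0.3, -6.4, 1.7], [0, 0, 0], 1]
    - [[-0.3, -7.2, 1.9], [0, 0, 0], 1]
    - [[-0.3, -7.9, 2.0], [0, 0, 0], 1]
    - [[-0.3, -7.9, 2.0], [0, 0, 0], 1]

```text
clock: 10.25
tool_pos: [0.4895, 0.2319, 0.0145]
eef_rot: [-0.017, 0.996, -0.088, 0.001]
contact_force: [-0.4, -0.1, -0.4]
opening: 0.007
finger_force: 0.0
```

Run:
```python
from h import *
move([.49,.199,.016],10)
w=snap('wrist','w7')
```

```text
at [0.4895 0.2319 0.0145] shift cm [ 0.06 -3.26  0.42] rv deg [-0.1 -0.  -0.1] t 10.25
```

View pics/w7.png

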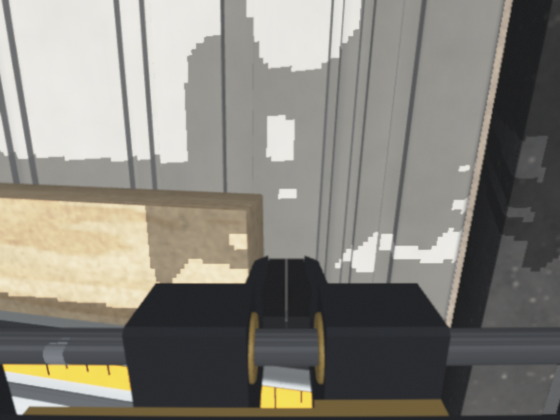

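The board end at (262,200) is touching the fingers and the board lies along the fence. About 3 cm remain.

Emit:
carry_out:
  rows:
    - [[0, -0.6, 0.1], [0, 0, 0], 1]
    - [[0, -1.2, 0.2], [0, 0, 0], 1]
    - [[0, -1.8, 0.3], [0, 0, 0], 1]
    - [[0, -2.3, 0.4], [0, 0, 0], 1]
    - [[0, -2.7, 0.5], [0, 0, 0], 1]
    - [[0, -2.9, 0.5], [0, 0, 0], 1]
    - [[0, -2.9, 0.5], [0, 0, 0], 1]

```text
clock: 11.0
tool_pos: [0.4902, 0.2043, 0.0145]
eef_rot: [-0.017, 0.996, -0.087, 0.001]
contact_force: [1.2, -0.0, 0.6]
opening: 0.005
finger_force: 0.0
```

Emit:
carry_out:
  rows:
    - [[0, -0.2, 0], [0, 0, 0], 1]
    - [[0, -0.4, 0.1], [0, 0, 0], 1]
    - [[0, -0.6, 0.1], [0, 0, 0], 1]

```text
clock: 11.3
tool_pos: [0.4905, 0.1993, 0.0145]
eef_rot: [-0.018, 0.996, -0.086, 0.002]
contact_force: [0.1, 0.8, -1.7]
opening: 0.006
finger_force: 0.5
```

Emit:
carry_out:
  rows:
    - [[0, -0.2, 0], [0, 0, 0], 1]
    - [[0, -0.4, 0.1], [0, 0, 0], 1]
    - [[0, -0.4, 0.1], [0, 0, 0], 1]

```text
clock: 11.6
tool_pos: [0.4908, 0.1946, 0.0143]
eef_rot: [-0.017, 0.996, -0.086, 0.002]
contact_force: [-0.2, 0.6, 0.3]
opening: 0.007
finger_force: 0.4
```

Emit:
carry_out:
  rows:
    - [[0, -0.2, 0], [0, 0, 0], 1]
    - [[0, -0.4, 0.1], [0, 0, 0], 1]
    - [[0, -0.4, 0.1], [0, 0, 0], 1]

```text
clock: 11.9
tool_pos: [0.4909, 0.1905, 0.014]
eef_rot: [-0.017, 0.996, -0.086, 0.002]
contact_force: [0.0, 1.1, 0.3]
opening: 0.003
finger_force: 0.4
```

Emit:
carry_out:
  rows:
    - [[0, -0.2, 0], [0, 0, 0], 1]
    - [[0, -0.4, 0.1], [0, 0, 0], 1]
    - [[0, -0.4, 0.1], [0, 0, 0], 1]

```text
clock: 12.2
tool_pos: [0.491, 0.1893, 0.0138]
eef_rot: [-0.018, 0.996, -0.084, 0.002]
contact_force: [-1.2, 5.3, 2.6]
opening: 0.006
finger_force: 2.7
```

A force of 5.3 N with motion stalled means the board end is on the far foot. I'll back off, lift, and check that it is flat against the fence.

Emit:
carry_out:
  rows:
    - [[0, 1.5, -0.3], [0, 0, 0], 1]
    - [[0, 3.0, -0.5], [0, 0, 0], 1]
    - [[0, 2.2, -5.0], [0, 0, 0], 1]
    - [[0, 1.4, -9.5], [0, 0, 0], 1]
    - [[3.0, 0.5, -14.0], [0, 0, 0], 1]
    - [[6.5, -0.5, -16.0], [0, 0, 0], 1]
    - [[9.0, -1.0, -16.0], [0, 0, 0], 1]
    - [[9.0, -1.0, -16.0], [0, 0, 0], 1]

```text
clock: 13.0
tool_pos: [0.397, 0.2007, 0.174]
eef_rot: [-0.019, 0.996, -0.087, 0.001]
contact_force: [0.4, 0.1, 0.5]
opening: 0.004
finger_force: 0.0
```

Run:
```python
from h import *
w=snap('wrist','w8');move([.415,.150,.15],20)
```

```text
at [0.3992 0.2014 0.1735] shift cm [-1.39 -4.71  3.22] rv deg [10.   0.   0.1] t 13.05
```

View pics/w8.png

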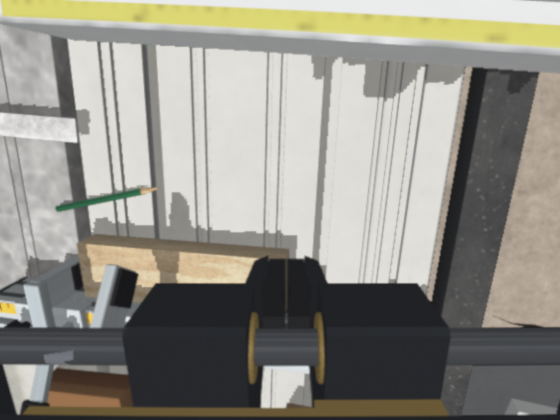

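The board's front edge runs from (80,245) to (287,255) with its right end at the far foot, and the pencil hasn't moved. I've now viewed 12 pictures, which is over the limit of 10, so I'll view no more and use numeric measurement only.

Run:
```python
from h import *
w=load('w8')
a=onz(w,(80,245),.028);b=onz(w,(287,255),.028);print(a.round(4),b.round(4),'yaw',np.arctan2(-(b-a)[0],(b-a)[1]).round(4),np.linalg.norm(b-a).round(4), 'dist to fence centre', [((p-[.537,.0783,0])@FX).round(4) for p in (a,b)])
```

```text
[ 0.4657 -0.0309  0.028 ] [0.4524 0.177  0.028 ] yaw 0.064 0.2083 dist to fence centre [np.float64(-0.0751), np.float64(-0.0811)]
```

Emit:
carry_out:
  rows:
    - [[-1.7, -4.7, 3.2], [10, 0, 0], 1]
    - [[-1.7, -4.7, 3.2], [10, 0, 0], 1]
    - [[-1.7, -4.7, 3.2], [10, 0, 0], 1]
    - [[-1.7, -4.7, 3.2], [10, 0, 0], 1]

```text
clock: 13.45
tool_pos: [0.4192, 0.1511, 0.1492]
eef_rot: [-0.017, 0.985, -0.172, 0.003]
contact_force: [0.7, 0.3, 0.4]
opening: 0.01
finger_force: 0.0
```

Run:
```python
from h import *
move([.418,.150,.018],20)
```

```text
at [0.4192 0.1511 0.1492] shift cm [ 0.12  4.35 12.38] rv deg [ 0.2 -0.   0. ] t 13.45
```

Emit:
carry_out:
  rows:
    - [[0.1, 1.5, 4.2], [0, 0, 0], 1]
    - [[0.1, 3.0, 8.4], [0, 0, 0], 1]
    - [[0.1, 4.3, 12.3], [0, 0, 0], 1]
    - [[0.1, 4.3, 12.3], [0, 0, 0], 1]
    - [[-0.8, 4.3, 12.3], [0, 0, 0], 1]
    - [[-1.4, 4.3, 12.3], [0, 0, 0], 1]
    - [[-1.8, 4.3, 12.3], [0, 0, 0], 1]
    - [[-2.1, 4.3, 12.3], [0, 0, 0], 1]
    - [[-2.4, 4.3, 12.3], [0, 0, 0], 1]
    - [[-2.4, 4.3, 12.3], [0, 0, 0], 1]

```text
clock: 14.45
tool_pos: [0.4439, 0.1496, 0.0198]
eef_rot: [-0.017, 0.985, -0.172, 0.004]
contact_force: [0.7, -0.1, 0.6]
opening: 0.002
finger_force: 0.0
```

Emit:
carry_out:
  rows:
    - [[-0.2, 0, 0], [0, 0, 0], 1]
    - [[-0.4, 0, 0], [0, 0, 0], 1]
    - [[-0.6, 0, 0], [0, 0, 0], 1]
    - [[-0.7, 0, 0], [0, 0, 0], 1]
    - [[-0.7, 0, 0], [0, 0, 0], 1]

```text
clock: 14.95
tool_pos: [0.4474, 0.1496, 0.0191]
eef_rot: [-0.018, 0.985, -0.173, 0.001]
contact_force: [-6.3, 1.7, 3.7]
opening: 0.008
finger_force: 3.3
```

Contact came at x=0.4474, exactly the predicted flat position. I'll finish with one more light push on the end to make sure it is seated on the far foot.

Emit:
carry_out:
  rows:
    - [[2.5, 0, 0], [0, 0, 0], 1]
    - [[2.5, -1.5, -4.2], [0, 0, 0], 1]
    - [[2.5, -3.0, -8.4], [0, 0, 0], 1]
    - [[0, 0, -10], [0, 0, 0], 1]
    - [[-3, 3.5, -11.5], [0, 0, 0], 1]
    - [[-4.0, 3.5, -11.5], [0, 0, 0], 1]
    - [[-4.0, 3.5, -11.5], [0, 0, 0], 1]

```text
clock: 15.65
tool_pos: [0.489, 0.2233, 0.1152]
eef_rot: [-0.017, 0.985, -0.173, 0.004]
contact_force: [-0.0, -1.1, 0.7]
opening: 0.007
finger_force: 0.0
```

Run:
```python
from h import *
move([.486,.222,.018],20)
move([.486,.204,.018],20)
```

```text
at [0.489  0.2233 0.1152] shift cm [0.32 3.2  9.18] rv deg [ 0.1  0.1 -0.1] t 15.65
at [0.489  0.2233 0.1152] shift cm [0.38 1.51 9.8 ] rv deg [ 0.1  0.1 -0.1] t 15.65
```

Emit:
carry_out:
  rows:
    - [[0.3, 1.6, 4.7], [0, 0, 0], 1]
    - [[0.3, 3.3, 9.5], [0, 0, 0], 1]
    - [[0.3, 3.3, 9.5], [0, 0, 0], 1]
    - [[0.3, 2.4, 9.8], [0, 0, 0], 1]
    - [[0.3, 1.6, 10.1], [0, 0, 0], 1]
    - [[0.3, 1.0, 10.3], [0, 0, 0], 1]
    - [[0.3, 0.6, 10.4], [0, 0, 0], 1]
    - [[0.3, 0.6, 10.4], [0, 0, 0], 1]

```text
clock: 16.45
tool_pos: [0.4875, 0.1949, 0.0179]
eef_rot: [-0.017, 0.985, -0.17, 0.005]
contact_force: [-0.2, 1.8, 8.3]
opening: 0.004
finger_force: 0.0
```

The 8 N upward force is probably the leaned body touching the fence top, which is harmless at 8 N. I'll lift, reduce the lean to about 5°, and redo the push.

Emit:
carry_out:
  rows:
    - [[0.5, 0.8, -1.7], [0, 0, 0], 1]
    - [[0.5, 0.8, -3.5], [0, 0, 0], 1]
    - [[0.5, 0.8, -3.5], [-8, 0, 0], 1]
    - [[0.5, 0.8, -3.5], [-15, 0, 0], 1]
    - [[0.5, 0.8, -3.5], [-15, 0, 0], 1]

```text
clock: 16.95
tool_pos: [0.4811, 0.2057, 0.0474]
eef_rot: [-0.013, 0.999, -0.045, 0.001]
contact_force: [-0.7, -1.7, 0.8]
opening: 0.006
finger_force: 0.0
```

Run:
```python
from h import *
print(r.get_state()['contact_force']);move([.486,.214,.016],5)
```

```text
[-0.70109251 -1.69019884  0.83810567]
at [0.4811 0.2057 0.0474] shift cm [-0.51  1.1   3.05] rv deg [-0.2 -0.  -0.5] t 16.95
```

Emit:
carry_out:
  rows:
    - [[-0.4, 1.0, 1.0], [0, 0, 0], 1]
    - [[-0.4, 1.0, 3.0], [0, 0, 0], 1]
    - [[-0.4, 1.0, 3.0], [0, 0, 0], 1]
    - [[-0.4, 0.2, 3.1], [0, 0, 0], 1]
    - [[-0.4, -0.6, 3.2], [0, 0, 0], 1]
    - [[-0.4, -1.0, 3.2], [0, 0, 0], 1]
    - [[-0.4, -1.3, 3.2], [0, 0, 0], 1]
    - [[-0.4, -1.3, 3.2], [0, 0, 0], 1]

```text
clock: 17.75
tool_pos: [0.4848, 0.1962, 0.0154]
eef_rot: [-0.017, 0.999, -0.043, 0.001]
contact_force: [-0.4, -0.5, 0.5]
opening: 0.005
finger_force: 0.0
```

Emit:
carry_out:
  rows:
    - [[0, -0.3, 0], [0, 0, 0], 1]
    - [[0, -0.5, 0], [0, 0, 0], 1]
    - [[0, -0.7, 0], [0, 0, 0], 1]
    - [[0, -0.9, 0], [0, 0, 0], 1]
    - [[0, -0.9, 0], [0, 0, 0], 1]

```text
clock: 18.25
tool_pos: [0.4848, 0.1898, 0.0158]
eef_rot: [-0.018, 0.999, -0.041, 0.001]
contact_force: [-0.9, 4.6, -0.0]
opening: 0.008
finger_force: 2.0
```

The board is seated: 4.6 N at the same place as before. Now I'll withdraw.

Emit:
carry_out:
  rows:
    - [[0, 1.5, 0], [0, 0, 0], 1]
    - [[0, 2.5, -1], [0, 0, 0], 1]
    - [[0, 2.5, -6], [0, 0, 0], 1]
    - [[0, 2.5, -11], [0, 0, 0], 1]
    - [[0, 2.5, -16], [0, 0, 0], 1]
    - [[3, 6, -19], [0, 0, 0], 1]
    - [[6, 10, -20], [0, 0, 0], 1]
    - [[9, 14, -20], [0, 0, 0], 1]
    - [[12, 18, -20], [0, 0, 0], 1]
    - [[15, 22, -20], [0, 0, 0], 1]
    - [[18, 26, -20], [0, 0, 0], 1]
    - [[18, 26, -20], [0, 0, 0], 1]

```text
clock: 19.45
tool_pos: [0.2881, 0.4639, 0.1929]
eef_rot: [-0.023, 0.999, -0.041, -0.001]
contact_force: [0.1, -1.7, 0.7]
opening: 0.005
finger_force: 0.0
```

Run:
```python
from h import *
print(r.get_state()['tool_pos'].round(3))
t=snap('top','t9');t0=load('t0')
hsv=cv2.cvtColor(t['image'],cv2.COLOR_RGB2HSV); m=cv2.inRange(hsv,(8,55,120),(25,200,255)); m[:233]=0;m[285:]=0;m[:,:225]=0;m[:,345:]=0
c=max(cv2.findContours(m,0,2)[0],key=cv2.contourArea); rc=cv2.minAreaRect(c);print('board',rc)
for p in cv2.boxPoints(rc): q=onz(t,p,.028);print(q.round(4),'fence coords',((q-[.537,.0783,0])@FX).round(4),((q-[.537,.0783,0])@FY).round(4))
d=np.abs(t['image'].astype(int)-t0['image']).max(2)>60
for n,b in dict(cork=(155,190,316,366),beech=(158,190,202,250),tape=(120,158,265,300),pencil=(265,285,298,350),chisel=(295,320,325,445),farpad=(186,200,330,345),nearpad=(186,200,293,307)).items(): print(n,d[b[0]:b[1],b[2]:b[3]].mean().round(3))
```

```text
[0.288 0.464 0.193]
board ((270.0, 247.0), (22.0, 50.0), 90.0)
[0.509  0.1751 0.028 ] fence coords -0.0246 0.0977
[0.5116 0.0546 0.028 ] fence coords -0.0263 -0.0228
[0.4589 0.0538 0.028 ] fence coords -0.0789 -0.0217
[0.4563 0.1729 0.028 ] fence coords -0.0773 0.0974
cork 0.0
beech 0.0
tape 0.0
pencil 0.011
chisel 0.0
farpad 0.0
nearpad 0.444
```

```bash
python3 -c "
from plant import r
print(r.finish_job())"
```

```text
the job is handed in; nothing more can be done
None
```

The job is handed in at about 19.5 s: the near stop was pressed to its firm stop (24 N), the board lies flat on the fence with its end against the far foot (about 5 N at contact), the far stop is still down, and no bystander showed movement in the final top view; I viewed 12 pictures against the limit of 10, and the gripper body briefly touched something (probably the fence top) at about 8 N.

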